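# Back the mould wheel off one notch

### The job

The plaster mould on the indexing wheel has been turned one notch too far. With a fingertip, lift the pawl out of its notch (its upright tab tips it when pushed away from the wheel), push the wheel backward one notch, counter-clockwise seen from above, then press the pawl fully down into the new notch. Nothing is to be picked up: leave the mould sitting in the middle of the wheel and do not disturb the other things on the table.

Things in the scene. Friction and masses are not known exactly. Their poses are not given: they have to be found in the camera images.
- stand: grey cast stand of the indexing wheel, bolted to the table. Origin on the table surface under the wheel's axis, z up. Its own -y axis points from the wheel's axis to the pawl's pivot, 165 mm out; nothing of it is wider than the wheel except a 44 mm wide foot bar and the pawl bracket that reach 195 mm out along -y.
- wheel (a joint): angle of the wheel (rad), growing counter-clockwise seen from above, which is BACKWARD. Notches every 0.524 (30 degrees). At the start the pawl sits in the notch near 0 (within 0.04); the next one back is centred on 0.524, and the nose drops fully in within about 0.07 of that. The lowered pawl stops the wheel going backward. It turns stiffly (about 2 N at a peg) and stays where it is left.
- pawl (a joint): angle of the pawl (rad): 0 fully down in a notch, growing as the nose lifts, upper stop at 0.8; the nose clears the teeth above about 0.2. Its level pivot is parallel to the stand's x axis, 165 mm out along the stand's -y, 68 mm above the table. The pivot is stiff (about 4 N at the tab): the pawl stays wherever it is left, up or down.
- tab (a point): middle of the upper edge of the pawl's tab, a steel plate 22 mm wide (along the stand's x) and 5 mm thick that stands up from the pivot. With the pawl down this point is 131 mm above the table, 152 mm from the wheel's axis (the tab leans 0.2 rad towards the wheel). The wheel-side face is free over its upper 50 mm; pushing it away from the wheel lifts the nose.
- nose (a point): top of the pawl's arm above its nose: 73 mm above the table with the pawl down, 101 mm from the wheel's axis. The arm is a 12 mm wide steel bar from here to the pivot; pressing down on it (about 3 N) lowers the pawl.
- hub (a point): centre of the top face of the wheel, on its upright axis, 47 mm above the table. The wheel is an aluminium disc 224 mm across; on the outer 22 mm of its top stand 12 steel ratchet teeth, 12 mm tall, with 12 notches between them.
- peg0 (a point): centre of the top of one of three equal upright steel pegs on the wheel, 14 mm thick, 45 mm tall (top 92 mm above the table), 78 mm from the axis; this one is opposite the pawl at the start
- peg1 (a point): second peg, same size, 120 degrees counter-clockwise of peg0
- peg2 (a point): third peg, same size, 240 degrees counter-clockwise of peg0
- mould: round white plaster mould, 80 mm across, 48 mm tall, standing loose on the middle of the wheel; origin at the centre of its underside. It rides round with the wheel.
- flask: white plaster bottle model with a neck, 82 mm across, 122 mm tall, standing near the wheel; bystander, leave it. Origin at the underside's centre.
- beaker: white ceramic cup, 56 mm across, 58 mm tall, standing near the wheel; bystander. Origin at the underside's centre.
- trough: open plaster mould half, 130 x 95 x 50 mm; bystander. Origin at the underside's centre.
- bat: plaster disc, 140 mm across, 18 mm thick; bystander. Origin at the underside's centre.
- mug: blue ceramic mug, 80 mm across, 85 mm tall; bystander. Origin at the underside's centre.
- jar: glass jar with steel cap, 68 mm across, 85 mm tall; bystander. Origin at the underside's centre.
- brush: brush lying on the table; bystander.
There are look-alikes about, which are no part of the job. What is shaped like the mould but purple or red is not meant.

How it is judged (in metres and radians):
On the way, in this order (a step that is already met when the one before it is completed fails the run):
1. the pawl is lifted clear of the teeth before the wheel is turned (value of joint pawl above 0.22 rad and value of joint wheel below 0.15 rad), for 0.2 s.
2. the wheel stands one notch back while the pawl is still lifted (value of joint pawl above 0.15 rad and value of joint wheel between 0.42 and 0.63 rad), for 0.2 s.
At the end, for the whole second after the job is handed in: The wheel rests one notch back (0.42 to 0.63 rad), the pawl is fully down in that notch (below 0.06 rad), and the mould stands upright on the wheel within 20 mm of its centre (value of joint pawl below 0.06 rad and value of joint wheel between 0.42 and 0.63 rad and velocity of joint wheel between -0.05 and 0.05 rad/s and horizontal distance between mould and hub below 0.02 m and height (world z) of mould below 0.055 m and angle between mould's own z axis and vertical below 0.1 rad); the robot touches nothing.
It fails at once if the wheel is turned forward (beyond 0.25 rad) (value of joint wheel below -0.25 rad).
It fails at once if the wheel is turned back well past one notch (beyond 0.85 rad) (value of joint wheel above 0.85 rad).
It fails at once if the mould is lifted more than 15 mm off the wheel, tipped, or pushed more than 25 mm off the wheel's centre (height (world z) of mould above 0.062 m or angle between mould's own z axis and vertical above 0.3 rad or horizontal distance between mould and hub above 0.025 m).
It fails at once if a bystander is moved more than 30 mm (distance of any of flask, beaker, trough, bat, mug, jar, brush from where it was at the start of the episode above 0.03 m).
It also fails if it takes over 58 s, if anything falls off the work surface, if the arm or the gripper's body presses on something with over 40 N, if the wrist force passes 120 N, or if a joint passes its speed limit or range.

### The arm

A 6-joint arm with a two-finger parallel gripper is mounted at the origin on the work surface. World frame = base frame: x ahead of the robot, y to its left, z up, the work surface at z = 0. Lengths are in mm, angles in rad, forces in N, time in s.
With the tool pointing down it reaches from about 300 to 775 mm from the base axis. Payload 14.6 kg.
Tool frame: the origin (TCP) lies at the very end of the fingers, on their centre line; the grasp point (between the pads) lies 19 mm behind it; z points along the fingers, y is the line along which they close (so a half turn about z gives the same grasp; the last joint's range is limited). The gripper opens to 94 mm and grips with 3 to 60 N. Pads are 16 mm wide; open, the fingers measure 119 mm over their backs; the gripper's body (75 mm by 177 mm) begins 78 mm behind the grasp point.
Start: joints at [-1.188, 0.3, 1.521, -0, 1.321, -0.067], TCP at [239.124, -495.287, 167.746] pointing down, gripper open.
Joint ranges: [-3.03, 3.03], [-0.79, 2.21], [0.23, 2.52], [-1.04, 4.18], [0, 3.07], [-2.55, 2.55]. Speed limits (rad/s): [2.22, 2.22, 2.57, 3.14, 3.14, 3.14].

### API

Orientations are given as [roll, pitch, yaw] about the fixed x, y, z axes, in that order (R = Rz(yaw) Ry(pitch) Rx(roll)).
In Python, from cell import manip, camera, get_calibration gives the robot as it stands. The module is installed in compiled form; this text tells all that it offers.
- The arm moves only by the tool jog_arm, never from a script. Its argument "plan" is one flat list of numbers, 6 for each row, row after row: the shift along the world's x, y, z in m, then the turn, a rotation vector about the world's x, y, z in degrees. A call has 1 to 20 rows; each row is the pose to reach, as a shift and turn from the pose commanded when the call began; what a row does not reach only later rows make up. A row lasts 1/10 s, in which the tool goes at most 50 mm and 8.59 degrees, less where a joint would pass 70% of its speed; a pose out of reach is approached as far as the arm can. A call with a gripper value outside its range is refused whole. "claw" is the finger opening in m, from 0 to 0.094, set as the call begins (left out, the last holds). The fingers move at their own pace and stop on an object; "force" is the grip in N (left out, the last holds). Time passes only in rows, so rows that repeat a pose let the fingers close. It gives the time, the measured TCP pose, the force, the opening and the grip force at its end, in the units of the state.
- manip.read_state(): the state, without advancing time (a new reading comes with each control period).
- camera(name): name is "scene" or "top" or "wrist"; returns (picture, depth): 384x512x3 uint8, red, green, blue; 384x512 float32, mm along the optical axis (not along the pixel's ray), 0 where there is no reading.
- get_calibration(name): a dict with "fx", "fy", "cx", "cy" (pixels), "origin" and "attitude" of the camera in the world. Camera axes: x right, y down, z forward; pixel columns grow to the right and rows downward; lengths in mm; the calibration is good to about 2 mm. A picture is of the moment at which its call begins: read the wrist's pose just before it. get_calibration takes no time and is no camera call; for the wrist camera it gives the pose at the moment of the call.
- manip.sign_off(): hands the job in; it is judged then, once.
The state is a dict: "clock": time; "joints": joint angles; "qd": joint speeds; "effort": joint torques, N m; "eef_pos": TCP position; "eef_rot": TCP orientation; "wrist_force": force on the tool from outside, world axes, zero at the start; "moment": the same for the moment, N m; "finger_gap": finger opening in mm; "finger_force": force on a finger pad.
Only numpy, scipy, OpenCV 4.12 (cv2) and the standard library are available. Lean on these libraries where they do the work, as an engineer would, in place of code of your own. Each camera call takes 0.05 s, during which the arm holds its last target. There are 200 camera calls.

## Working session

There is one attempt and no reset: what is moved stays moved. The work goes in short steps, Python scripts to look and compute and a tool call to move; the robot and the scene stay as the last step left them, time stands still between calls to the robot, and variables do not carry over. Pictures are saved under pics/ and viewed, at most 10 in all, crops included, and the job is handed in when it is done.

Besides the shell and the picture viewer there is one more tool, called after "Call:" as name(argument=value, ...) on one line, values as JSON. jog_arm: Moves the arm, as the interface text tells. Its arguments: {"type":"object","properties":{"plan":{"type":"array"},"claw":{"type":"number"},"force":{"type":"number"}},"required":["plan"]}

```bash
mkdir -p pics; python3 - <<'E'
from cell import manip,camera,get_calibration
import cv2,numpy as np
s=manip.read_state();print(s)
for n in("scene","top"):
    p,d=camera(n);c=get_calibration(n);print(n,c)
    np.savez(f"{n}0.npz",p=p,d=d,**{k:np.array(v) for k,v in c.items()})
    cv2.imwrite(f"pics/{n}0.png",cv2.resize(p[:,:,::-1],(800,600),interpolation=cv2.INTER_CUBIC))
E
```

```text
{'clock': 0.0, 'joints': array([-1.18758308e+00,  3.00469527e-01,  1.52157115e+00, -1.73558233e-05,
        1.32076770e+00, -6.65906910e-02]), 'qd': array([ 1.91240467e-05, -3.76128593e-04, -8.36504412e-04,  1.43379305e-03,
       -4.65796458e-04,  2.09150471e-03]), 'effort': array([ 3.03469724e-04, -5.31807554e+01, -3.52737808e+01,  7.08454801e-02,
        2.44062074e-02, -9.88723309e-05]), 'eef_pos': array([ 239.01006531, -494.99356497,  167.19144256]), 'eef_rot': array([-3.14037850e+00, -6.41228584e-05,  4.49808201e-01]), 'wrist_force': array([-0.54150735,  0.42042997, -0.68853645]), 'moment': array([-0.04285473, -0.02764124,  0.00734601]), 'finger_force': 0.0, 'finger_gap': 93.62409825935859}
scene {'fx': 391.43434063469016, 'fy': 391.43434063469016, 'cx': 257.5488051048835, 'cy': 189.87877639450912, 'origin': array([1218.37057766,  150.91593232,  966.39231437]), 'attitude': array([-2.47645239,  0.01742508,  1.81926327])}
top {'fx': 380.30197694026816, 'fy': 380.30197694026816, 'cx': 264.71875262025554, 'cy': 191.68796564597838, 'origin': array([ 434.30844915,  -21.07716171, 1320.86231872]), 'attitude': array([-3.02721891, -0.01689092, -1.54220725])}
```

View pics/scene0.png

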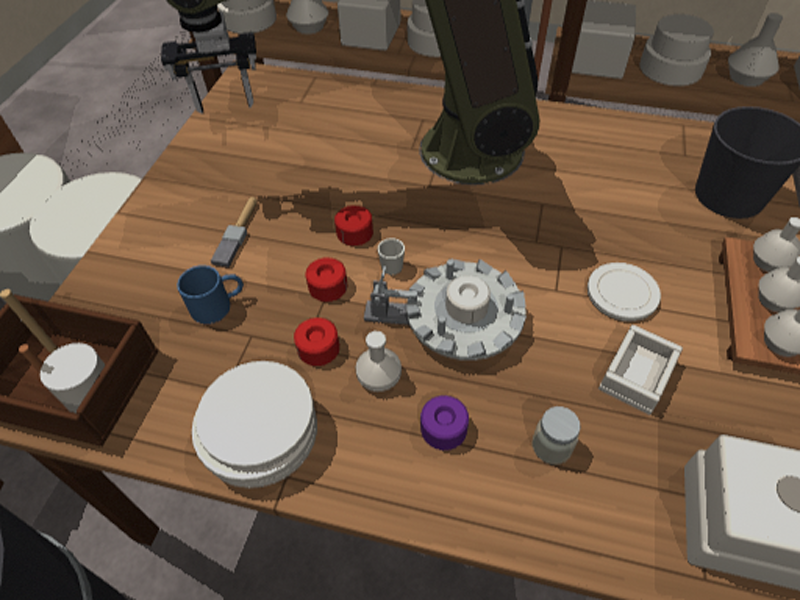

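View pics/top0.png

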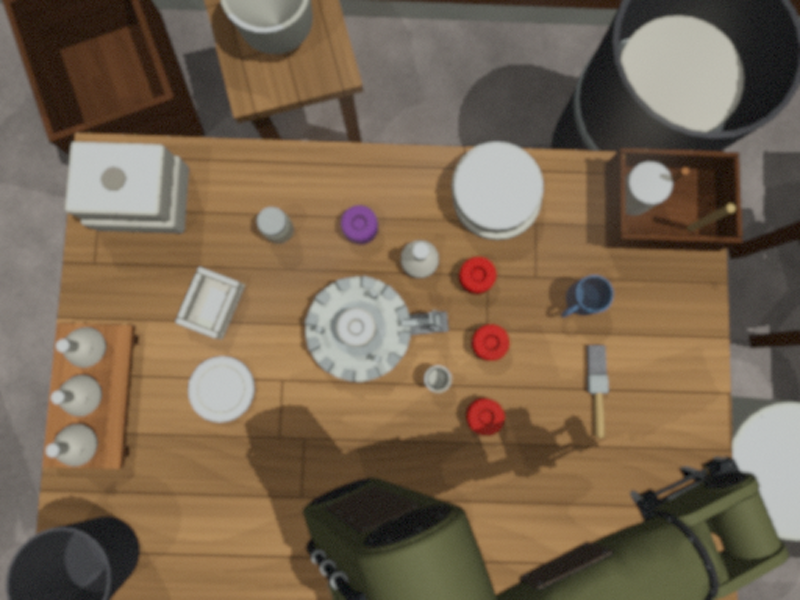

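The scene view shows the wheel at about (467,308) with the pawl tab at (380,295), beaker at (391,256) and flask at (378,362). The top view shows the wheel at (357,328), pawl pivot at (438,321), flask at (420,258) and beaker at (437,378). Image up is +x and image right is -y.

```bash
cat > h.py <<'E'
import numpy as np,cv2
from scipy.spatial.transform import Rotation as Ro
def load(n):
    return dict(np.load(n))
def cloud(c):
    d=c['d'];v,u=np.mgrid[:d.shape[0],:d.shape[1]]
    P=np.dstack([(u-c['cx'])/c['fx']*d,(v-c['cy'])/c['fy']*d,d])
    return P@Ro.from_euler('xyz',c['attitude']).as_matrix().T+c['origin']
def snap(n,f):
    from cell import camera,get_calibration
    k=get_calibration(n);p,d=camera(n)
    c=dict(p=p,d=d,**k);np.savez(f,**c);return c
def circ(x,y):
    A=np.c_[2*x,2*y,np.ones_like(x)];s=np.linalg.lstsq(A,x*x+y*y,rcond=None)[0]
    return s[0],s[1],np.sqrt(s[2]+s[0]**2+s[1]**2)
E
python3 - <<'E'
from h import *
for n in("top","scene"):
    c=load(n+"0.npz");W=cloud(c);p=c['p']
    if n=="top": cx,cy=357*.64,328*.64
    else: cx,cy=467*.64,308*.64
    x0,y0=W[int(cy),int(cx),:2];print(n,'seed',W[int(cy),int(cx)])
    M=np.hypot(W[...,0]-x0,W[...,1]-y0)<230
    Q=W[M];print('table z',np.percentile(Q[:,2],[5,20,50]))
    z=W[...,2]
    for a,b in((38,53),(53,64),(85,102),(103,150)):
        m=(M&(z>a)&(z<b)).astype(np.uint8)
        k,l,s,ce=cv2.connectedComponentsWithStats(m)
        for i in range(1,k):
            if s[i,4]>=6:
                q=W[l==i];print((a,b),s[i,4],q.mean(0).round(1),q.min(0).round(),q.max(0).round())
    m=(M&(z>38)&(z<66)).astype(np.uint8)
    k,l,s,ce=cv2.connectedComponentsWithStats(m);i=1+s[1:,4].argmax()
    q=W[l==i]
    hx=cv2.convexHull(q[:,:2].astype(np.float32))[:,0];
    r=np.hypot(*(hx-[x0,y0]).T)
    print('circ',circ(*hx[r<135].T))
E
```

```text
top seed [516.63401102  79.80732567  84.45738496]
table z [-4.01974331 -1.4904512   2.00352444]
(38, 53) 180 [729.1  87.6  46.3] [710.  51.  38.] [746. 126.  53.]
(38, 53) 124 [664.4 -43.2  45.8] [639. -85.  38.] [712.  -9.  53.]
(38, 53) 2479 [515.4  80.4  47.2] [406. -31.  39.] [628. 191.  53.]
(38, 53) 6 [ 429.2 -109.2   47.1] [ 422. -114.   42.] [ 435. -103.   52.]
(38, 53) 9 [ 402.8 -108.8   45. ] [ 395. -114.   39.] [415. -98.  51.]
(53, 64) 105 [667.  -45.2  58.4] [647. -77.  53.] [698. -16.  64.]
(53, 64) 37 [617.9  67.5  56.8] [606.  53.  54.] [626.  76.  62.]
(53, 64) 36 [609.2 118.9  56.8] [597. 105.  53.] [622. 129.  63.]
(53, 64) 34 [598.1  19.1  57.2] [587.   8.  54.] [611.  31.  62.]
(53, 64) 27 [575.9 161.7  58. ] [566. 151.  54.] [583. 174.  63.]
(53, 64) 34 [556.9 -12.4  57.7] [548. -23.  54.] [568.   0.  62.]
(53, 64) 32 [528.3 179.6  57.3] [522. 169.  53.] [536. 192.  64.]
(53, 64) 32 [503.7 -20.2  56.6] [488. -31.  53.] [512. -11.  63.]
(53, 64) 34 [477.9 172.2  57.4] [466. 162.  53.] [489. 183.  63.]
(53, 64) 31 [457.1  -0.5  57.2] [445. -13.  53.] [468.  10.  6
[... 2550 characters left out ...]
.] [622. 131.  63.]
(53, 64) 183 [685.  -44.7  58.5] [653. -79.  53.] [707. -19.  64.]
(85, 102) 19 [454.4  33.6  90.5] [447.  28.  85.] [461.  40.  95.]
(85, 102) 493 [520.8  80.6  93.7] [480.  41.  85.] [558. 120. 102.]
(85, 102) 9 [546.  -80.2  92.4] [536. -85.  86.] [549. -78. 101.]
(85, 102) 21 [511.4 155.9  90.5] [505. 150.  85.] [517. 162.  94.]
(85, 102) 22 [588.3  45.4  90.9] [582.  39.  86.] [594.  51.  95.]
(85, 102) 38 [684.5 -46.3  93.4] [677. -60.  85.] [688. -36. 102.]
(103, 150) 24 [540.  -74.3 123.9] [526. -81. 105.] [549. -70. 133.]
(103, 150) 135 [678.3 -48.1 120.7] [660. -65. 104.] [694. -32. 127.]
circ (np.float32(517.77814), np.float32(78.78435), np.float32(111.384705))
```

Call:
jog_arm(plan=[0.03,0.045,0.02,0,0,7,0.06,0.09,0.03,0,0,14,0.09,0.135,0.03,0,0,21,0.12,0.18,0.03,0,0,28,0.15,0.225,0.03,0,0,35,0.18,0.27,0.03,0,0,42,0.21,0.315,0.03,0,0,49,0.24,0.36,0.03,0,0,56,0.265,0.4,0.03,0,0,63,0.285,0.435,0.03,0,0,69,0.294,0.448,0.03,0,0,71.4,0.294,0.448,0.03,0,0,71.4,0.294,0.448,0.03,0,0,71.4,0.294,0.448,0.03,0,0,71.4], claw=0, force=20)

```text
clock: 1.5
eef_pos: [532.7, -48.1, 197.6]
eef_rot: [-3.141, 0.0, 1.695]
wrist_force: [-0.1, 0.1, 0.3]
finger_gap: 0.3
finger_force: 0.0
```

```bash
python3 - <<'E'
from h import *
c=snap("wrist","w1.npz");s=snap("scene","s1.npz")
W=cloud(c);z=W[...,2];x,y=W[...,0],W[...,1]
print(c['origin'],c['attitude'])
for nm,m in (("tab",(z>105)&(z<140)&(abs(x-537)<30)&(abs(y+73)<30)),("nose/arm",(z>66)&(z<82)&(abs(x-530)<25)&(abs(y+35)<40)),
  ("flask",(z>105)&(z<140)&(x>640))):
    q=W[m]
    if len(q): print(nm,len(q),q.mean(0).round(1),np.percentile(q,2,axis=0).round(1),np.percentile(q,98,axis=0).round(1))
a=c['p'][:,:,::-1]; b=cv2.resize(s['p'][130:250,180:360,::-1],(576,384),interpolation=cv2.INTER_CUBIC)
cv2.imwrite("pics/w1.png",cv2.resize(np.hstack([a,b]),(800,282)))
E
```

```text
[524.29924705  23.49501173 414.5207122 ] [2.89245901e+00 9.30341704e-04 1.24932025e-01]
tab 216 [536.7 -71.7 125.8] [526.6 -75.  105.8] [546.9 -68.8 132.3]
nose/arm 827 [534.1 -45.8  73.1] [523.  -74.6  69.3] [551.7 -13.1  80.6]
flask 1227 [674.3 -46.8 121.2] [659.9 -62.4 114.2] [690.5 -31.8 123.2]
```

View pics/w1.png

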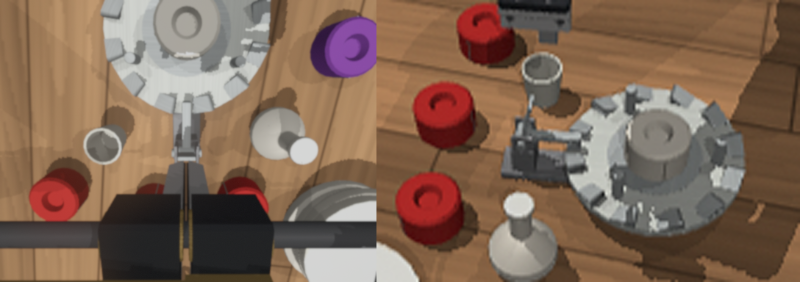

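The wrist view (left half) shows the tab and arm directly ahead of the closed fingers at about (187,145), with the fingers centred on it. The scene crop (right half) shows the tab at (525,130), not yet touched. The measured tab height of 131 mm matches the task text.

Call:
jog_arm(plan=[0,0,-0.03,0,0,0,0,0,-0.06,0,0,0,0,0,-0.085,0,0,0,0,0,-0.098,0,0,0,0,0,-0.098,0,0,0,0.001,-0.006,-0.098,0,0,0,0.0015,-0.011,-0.098,0,0,0,0.002,-0.015,-0.098,0,0,0,0.0025,-0.019,-0.098,0,0,0,0.003,-0.023,-0.098,0,0,0,0.0035,-0.027,-0.098,0,0,0,0.004,-0.031,-0.098,0,0,0,0.0045,-0.036,-0.098,0,0,0,0.0045,-0.036,-0.098,0,0,0,0.0045,-0.036,-0.098,0,0,0])

```text
clock: 3.1
eef_pos: [537.6, -83.3, 99.7]
eef_rot: [-3.141, -0.0, 1.696]
wrist_force: [0.6, 0.6, -0.4]
finger_gap: 0.4
finger_force: 0.0
```

```bash
python3 - <<'E'
from h import *
s=snap("scene","s2.npz");w=snap("wrist","w2.npz")
W=cloud(s);z=W[...,2];x,y=W[...,0],W[...,1]
for nm,C in(("scene",s),("wrist",w)):
  W=cloud(C);e=W-[517,79.5,0];r=e@[.125,-.992,0];l=e@[.992,.125,0]
  for a in range(90,165,8):
    q=(abs(l)<6)&(r>a)&(r<a+8)&(W[...,2]>62)
    if q.any(): print(nm,a,q.sum(),np.percentile(W[q][:,2],[5,50,95]).round())
b=cv2.resize(s['p'][130:250,180:360,::-1],(576,384),interpolation=cv2.INTER_CUBIC)
cv2.imwrite("pics/s2.png",np.hstack([b,w['p'][:384,130:350,::-1]]))
E
```

```text
scene 90 10 [63. 72. 75.]
scene 98 56 [ 69. 417. 454.]
scene 106 41 [ 67. 449. 460.]
scene 114 28 [ 67. 265. 457.]
scene 122 18 [ 68.  75. 446.]
scene 130 44 [ 69. 259. 444.]
scene 138 41 [ 67. 260. 445.]
scene 146 28 [ 65. 130. 445.]
scene 154 27 [ 75. 272. 445.]
scene 162 20 [ 78. 445. 445.]
wrist 90 922 [ 73. 317. 317.]
wrist 98 194 [72. 73. 74.]
wrist 106 179 [72. 73. 74.]
wrist 114 187 [72. 73. 74.]
wrist 122 609 [ 72. 247. 257.]
wrist 130 3790 [240. 255. 259.]
wrist 138 2252 [ 73. 258. 261.]
wrist 146 831 [ 73. 147. 258.]
wrist 154 1479 [ 74. 170. 207.]
wrist 162 50 [171. 173. 240.]
```

View pics/s2.png

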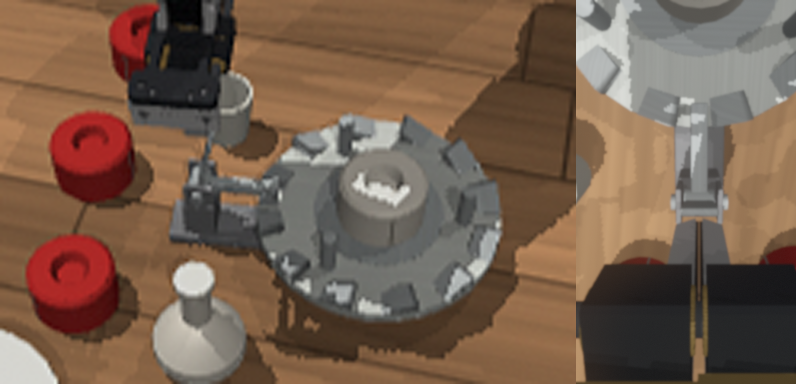

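```bash
python3 - <<'E'
from h import *
for f,P in(("w1.npz",[532.7,-48.1,197.6]),("w2.npz",[537.6,-83.3,99.7]),("s2.npz",[537.6,-83.3,99.7]),("s1.npz",[537,-73,131]),("s2.npz",[537,-73,131]),("w2.npz",[537,-73,131])):
    c=load(f);R=Ro.from_euler('xyz',c['attitude']).as_matrix()
    q=R.T@(np.array(P)-c['origin']);u=c['fx']*q[0]/q[2]+c['cx'];v=c['fy']*q[1]/q[2]+c['cy'];print(f,u,v,q[2])
s=load("s2.npz");w=load("w2.npz")
a=cv2.resize(s['p'][150:225,200:280,::-1],(480,450),interpolation=cv2.INTER_CUBIC)
b=cv2.resize(w['p'][100:384,200:300,::-1],(158,450))
b=cv2.resize(w['p'][120:330,190:310,::-1],(257,450))
cv2.imwrite("pics/z2.png",np.hstack([a,b]))
W=cloud(w);
print(np.c_[np.arange(150,330,8),W[150:330:8,247].round()])
W=cloud(w);print(W[200:330:10,240].round())
E
```

```text
w1.npz 252.0001399631657 213.99671272511299 227.99732909713623
w2.npz 251.94714966309158 214.07522706002848 228.0187271227129
s2.npz 242.07196594121595 179.7697943626637 1125.4493801969716
s1.npz 245.1186220643406 173.16260589861483 1099.482100225895
s2.npz 245.1186220643406 173.16260589861483 1099.482100225895
w2.npz 253.0494098124315 214.26362059552702 195.1468856415268
[[150. 529. -45.  74.]
 [158. 530. -51.  73.]
 [166. 531. -57.  72.]
 [174. 531. -63.  72.]
 [182. 532. -68.  73.]
 [190. 533. -75.  72.]
 [198. 533. -79.  76.]
 [206. 533. -72. 120.]
 [214. 534. -73. 132.]
 [222. 534. -74. 143.]
 [230. 534. -74. 155.]
 [238. 534. -74. 165.]
 [246. 534. -74. 174.]
 [254. 534. -74. 182.]
 [262. 535. -73. 191.]
 [270. 535. -74. 196.]
 [278. 535. -74. 203.]
 [286. 533. -52. 246.]
 [294. 533. -52. 250.]
 [302. 533. -52. 252.]
 [310. 533. -54. 253.]
 [318. 533. -55. 254.]
 [326. 533. -56. 255.]]
[[ 529.  -81.   77.]
 [ 529.  -71.  131.]
 [ 531. -124.   -0.]
 [ 531.  -74.  155.]
 [ 531.  -74.  168.]
 [ 531.  -74.  179.]
 [ 532.  -75.  187.]
 [ 531.  -51.  241.]
 [ 531.  -50.  247.]
 [ 531.  -50.  252.]
 [ 531.  -50.  256.]
 [ 532.  -51.  258.]
 [ 532.  -52.  259.]]
```

View pics/z2.png

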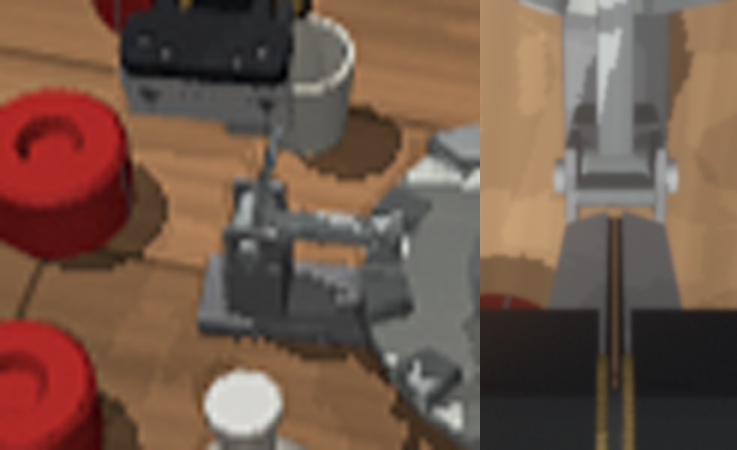

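```bash
python3 - <<'E'
from h import *
s=load("s2.npz");W=cloud(s);s1=load("s1.npz");W1=cloud(s1)
np.set_printoptions(linewidth=220,suppress=True)
for v in range(166,186,2):
    print(v,'z',W[v,236:254,2].round().astype(int),'y',W[v,236:254,1].round().astype(int))
    print('  s1 z',W1[v,236:254,2].round().astype(int),'y',W1[v,236:254,1].round().astype(int))
a=[cv2.resize(load(f)['p'][110:250,200:305,::-1],(390,520),interpolation=cv2.INTER_CUBIC) for f in("w1.npz","w2.npz")]
cv2.imwrite("pics/ww.png",np.hstack(a))
E
```

```text
166 z [250 247 250 248 249 248 250 249 252 252 252 251 247  53  53  53  46  50] y [-69 -68 -64 -62 -60 -58 -55 -53 -49 -47 -45 -42 -41 -90 -87 -84 -83 -78]
  s1 z [  0   4  -1   1 966   0  -1  34  43  44  51  51  50  52  54  51  54  48] y [-146 -141 -139 -136  151 -130 -127 -113 -108 -104  -99  -97  -94  -90  -87  -84  -81  -79]
168 z [242 243 243 243 242 243 242 243 240 244 242 243 245  38  42  43  39  40] y [-70 -67 -64 -62 -60 -57 -55 -52 -51 -48 -46 -43 -40 -92 -87 -84 -82 -79]
  s1 z [-2 -1  0  0 -3 -1 -1  0 27 32 35 39 35 40 39 40 39 37] y [-144 -140 -137 -134 -131 -127 -124 -121 -110 -106 -102  -98  -95  -91  -88  -85  -82  -80]
170 z [  2 154 154 155 154 155 155 158 147 234 236 236  29  31  29  32  26  28] y [-140  -92  -89  -86  -83  -81  -78  -75  -75  -48  -45  -43  -95  -91  -89  -85  -83  -80]
  s1 z [ -1   2   0   0  -2   1   3  -2  15 131 135  27  28  30  30  32  30  27] y [-141 -137 -134 -131 -128 -125 -121 -119 -111  -76  -73  -99  -95  -92  -89  -85  -82  -80]
172 z [ -2   2   0   0  -1   2   0 146 142 132 130  15  18  19  19  20  18  18] y [-139 -135 -132 -129 -126
[... 1599 characters left out ...]
77  -94  -91  -88  -86  -82  -79  -76]
182 z [  0   3   0  73  76  77  89 100  75  73  73  74   3   1   2   0   0   0] y [-127 -123 -120  -97  -93  -90  -84  -78  -82  -80  -77  -74  -88  -86  -83  -80  -77  -74]
  s1 z [  0  -1  -2  70  74  76  93 102  76  73  76  72  -5   1  -2   1  -2  -1] y [-127 -124 -121  -98  -94  -90  -83  -78  -82  -80  -76  -74  -90  -86  -84  -80  -77  -74]
184 z [-1  0  2 70 75 78 90 97 76 72 72 65  1  1  0  3 -1  0] y [-125 -121 -118  -96  -92  -88  -82  -77  -80  -78  -75  -74  -87  -84  -81  -77  -75  -72]
  s1 z [ 6 -2 -1 72 76 79 94 89 76 74 74 63  1  0  0  2  5  0] y [-123 -122 -118  -95  -91  -88  -81  -79  -80  -78  -75  -74  -87  -84  -81  -78  -74  -72]
```

View pics/ww.png

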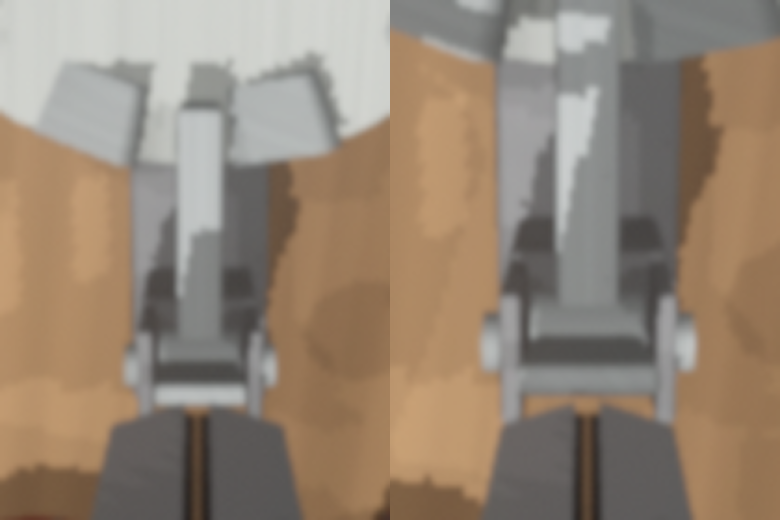

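The right half is after the push: the tab still stands at about (585,375) and the finger ends show just below it at (585,405). The fingers passed over the tab, so the real finger ends must be higher than the reported TCP. I'll measure that next.

```bash
python3 - <<'E'
from h import *
np.set_printoptions(linewidth=200,suppress=True)
for f,t in(("scene0.npz",[239,-495,167.2]),("s1.npz",[532.7,-48.1,197.6]),("s2.npz",[537.6,-83.3,99.7])):
    c=load(f);W=cloud(c);D=W-np.array(t)
    m=(abs(D[...,0])<75)&(abs(D[...,1])<75)&(D[...,2]>-40)&(W[...,2]>134)&(D[...,2]<250)
    for a in range(-40,160,10):
        k=m&(D[...,2]>=a)&(D[...,2]<a+10)
        if k.sum()>2: q=D[k];print(f,a,k.sum(),q.min(0).round(),q.max(0).round())
for f in("w1.npz","w2.npz"):
    c=load(f);print(f,c['origin'],'depth rows 210-230',c['d'][210:232:2,238].round(),c['d'][210:232:2,262].round())
E
```

```text
scene0.npz 40 17 [-17. -49.  41.] [34. 54. 50.]
scene0.npz 50 27 [-31. -52.  50.] [33. 54. 59.]
scene0.npz 60 21 [-16. -50.  60.] [33. 58. 70.]
scene0.npz 70 28 [-30. -49.  70.] [35. 56. 80.]
scene0.npz 80 26 [-21. -51.  80.] [33. 55. 89.]
scene0.npz 90 25 [-27. -51.  90.] [34. 55. 99.]
scene0.npz 100 30 [-36. -49. 100.] [ 34.  58. 110.]
scene0.npz 110 25 [-22. -48. 110.] [ 38.  55. 119.]
scene0.npz 120 20 [-25. -50. 120.] [ 36.  55. 129.]
scene0.npz 130 8 [ -2. -57. 130.] [ 65.  74. 140.]
scene0.npz 140 91 [ -3. -59. 140.] [ 68.  75. 150.]
scene0.npz 150 167 [-17. -66. 150.] [ 68.  74. 160.]
s1.npz 40 3 [ 5.  7. 45.] [ 8. 10. 46.]
s1.npz 50 26 [ 3. -7. 50.] [15.  9. 59.]
s1.npz 60 13 [ 9. -6. 60.] [14.  8. 67.]
s1.npz 130 4 [ 71.  38. 135.] [ 75.  42. 139.]
s1.npz 140 43 [-74. -29. 140.] [ 75.  43. 150.]
s1.npz 150 192 [-73. -37. 150.] [ 71.  42. 160.]
s2.npz 40 7 [ 2. -9. 43.] [12.  9. 49.]
s2.npz 50 11 [10. -8. 50.] [13.  9. 58.]
s2.npz 130 9 [-27. -32. 135.] [ 75.  43. 140.]
s2.npz 140 64 [-75. -30. 140.] [ 75.  43. 150.]
s2.npz 150 168 [-75. -37. 150.] [ 74.  43. 160.]
w1.npz [524.29924705  23.49501173 414.5207122 ] depth rows 210-230 [349. 350. 351. 351. 352. 351. 184. 180. 177. 175. 172.] [322. 307. 299. 297. 298. 186. 183. 182. 179. 175. 172.]
w2.npz [529.06109351 -11.6866788  316.63586611] depth rows 210-230 [194. 195. 194. 195. 334. 334. 183. 181. 178. 175. 173.] [194. 194. 195. 196. 333. 186. 183. 181. 178. 176. 172.]
```

The fingers end about 41 mm above the reported TCP. That holds in all three scene shots and in the wrist depth, and the body begins 41 mm higher than stated too. I'll allow for this offset, go back over the tab, descend 41 mm further and push again.

Call:
jog_arm(plan=[-0.002,0.018,0.005,0,0,0,-0.0045,0.036,0.005,0,0,0,-0.0045,0.036,0,0,0,0,-0.0045,0.036,-0.02,0,0,0,-0.0045,0.036,-0.041,0,0,0,-0.0045,0.036,-0.041,0,0,0,-0.0035,0.03,-0.041,0,0,0,-0.003,0.025,-0.041,0,0,0,-0.0025,0.02,-0.041,0,0,0,-0.002,0.016,-0.041,0,0,0,-0.0015,0.012,-0.041,0,0,0,-0.001,0.008,-0.041,0,0,0,-0.0005,0.004,-0.041,0,0,0,0,0,-0.041,0,0,0,0,0,-0.041,0,0,0,0,0,-0.041,0,0,0])

```text
clock: 4.8
eef_pos: [537.5, -83.3, 58.6]
eef_rot: [-3.141, -0.0, 1.696]
wrist_force: [1.2, 2.8, -0.8]
finger_gap: 0.6
finger_force: 1.2
```

```bash
python3 - <<'E'
from h import *
w=snap("wrist","w3.npz")
W=cloud(w);e=W-[517,79.5,0];r=e@[.125,-.992,0];l=e@[.992,.125,0]
for a in range(90,156,6):
    q=(abs(l)<6)&(r>a)&(r<a+6)&(W[...,2]>62)&(W[...,2]<125)
    if q.any(): print(a,q.sum(),np.percentile(W[q][:,2],[5,50,95]).round())
E
```

```text
90 114 [88. 91. 93.]
96 263 [ 94.  98. 103.]
102 312 [104. 108. 109.]
108 266 [104. 106. 108.]
114 239 [100. 103. 104.]
120 234 [ 97.  99. 101.]
126 205 [93. 95. 97.]
132 186 [90. 92. 94.]
138 177 [87. 88. 90.]
144 163 [83. 84. 86.]
150 626 [ 80. 108. 124.]
```

The arm's slope is 0.54 rad, so the pawl is lifted well clear. Next I back off, rise, and place the finger on the clockwise side of peg2.

Call:
jog_arm(plan=[-0.0005,0.004,0,0,0,0,-0.0005,0.004,0.026,0,0,0,-0.0005,0.004,0.055,0,0,0,0.015,0.03,0.055,0,0,0,0.03,0.057,0.055,0,0,0,0.045,0.084,0.055,0,0,0,0.06,0.108,0.055,0,0,0,0.06,0.108,0.055,0,0,0,0.06,0.108,0.025,0,0,0,0.06,0.108,-0.01,0,0,0,0.06,0.108,-0.033,0,0,0,0.06,0.108,-0.033,0,0,0,0.06,0.108,-0.033,0,0,0])

```text
clock: 6.15
eef_pos: [597.4, 24.2, 25.8]
eef_rot: [-3.141, 0.0, 1.696]
wrist_force: [-0.1, -0.2, 0.7]
finger_gap: 0.5
finger_force: 0.0
```

```bash
python3 - <<'E'
from h import *
from cell import manip
s=manip.read_state();print(s['eef_pos'].round(1),s['wrist_force'].round(1))
w=snap("wrist","w4.npz");c=snap("scene","s4.npz")
b=cv2.resize(c['p'][130:250,210:350,::-1],(448,384),interpolation=cv2.INTER_CUBIC)
cv2.imwrite("pics/s4.png",np.hstack([b,cv2.resize(w['p'][:,:,::-1],(350,384))]))
E
```

```text
[597.4  24.2  25.8] [-0.1 -0.2  0.7]
```

View pics/s4.png

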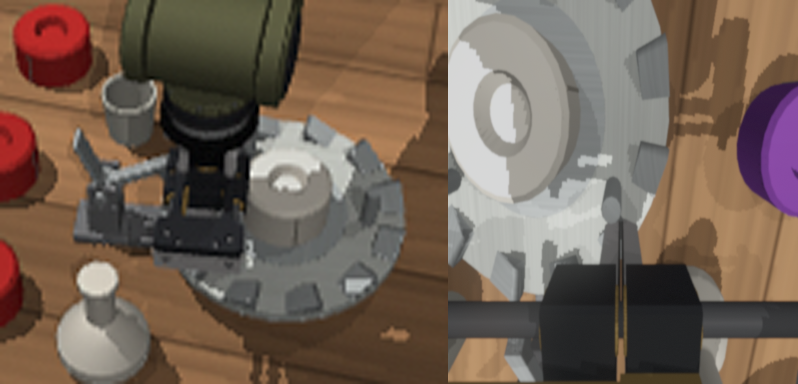

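The wrist view (right half) shows the closed fingers just behind peg2 at (612,210). The scene crop shows the pawl raised at (95,160). Now I push along the stand's +y.

Call:
jog_arm(plan=[-0.0005,0.004,0,0,0,0,-0.001,0.008,0,0,0,0,-0.0015,0.012,0,0,0,0,-0.002,0.016,0,0,0,0,-0.0025,0.02,0,0,0,0,-0.003,0.024,0,0,0,0,-0.0035,0.028,0,0,0,0,-0.004,0.032,0,0,0,0,-0.0045,0.036,0,0,0,0,-0.005,0.04,0,0,0,0,-0.0055,0.044,0,0,0,0,-0.006,0.047,0,0,0,0,-0.006,0.047,0,0,0,0,-0.006,0.047,0,0,0,0,-0.006,0.047,0,0,0,0])

```text
clock: 7.75
eef_pos: [591.4, 71.8, 25.6]
eef_rot: [-3.141, -0.0, 1.696]
wrist_force: [0.4, 0.1, 0.4]
finger_gap: 0.2
finger_force: 0.0
```

```bash
cat > pegs.py <<'E'
from h import *
import sys
for n in("scene","wrist"):
    W=cloud(snap(n,f"{sys.argv[1]}{n}.npz"));e=W[...,:2]-[517,79.5];r=np.hypot(e[...,0],e[...,1])
    m=((W[...,2]>83)&(W[...,2]<97)&(r>66)&(r<90)).astype(np.uint8)
    k,l,s,c=cv2.connectedComponentsWithStats(m)
    for i in range(1,k):
        if s[i,4]>8:
            q=W[l==i];c=(q.min(0)+q.max(0))/2;a=np.degrees(np.arctan2(c[1]-79.5,c[0]-517));print(n,s[i,4],c.round(1),'r',round(np.hypot(c[0]-517,c[1]-79.5),1),'ang',round(a,1))
    m=(W[...,2]>85)&(W[...,2]<101)&(r<45);q=W[m]
    if len(q):print(n,'mould',((np.percentile(q,1,axis=0)+np.percentile(q,99,axis=0))/2).round(1))
E
python3 pegs.py p5
```

```text
scene 24 [488.2   6.1  89.2] r 78.8 ang -111.4
scene 21 [469.1 140.9  89. ] r 77.9 ang 128.0
scene mould [517.1 101.8  92.5]
wrist 307 [474.2 141.1  87.3] r 75.0 ang 124.8
wrist 1219 [593.  86.  90.] r 76.3 ang 4.9
wrist 556 [488.5   7.4  88.6] r 77.5 ang -111.6
wrist mould [518.4  82.9  90.7]
```

The pegs turned about 32.5°, so the wheel is at about 0.53, in the middle of the new notch. I back off, rise, and go above the nose.

Call:
jog_arm(plan=[0.001,-0.006,0,0,0,0,0.0015,-0.012,0,0,0,0,0.0015,-0.012,0.035,0,0,0,0.0015,-0.012,0.075,0,0,0,-0.015,-0.035,0.075,0,0,0,-0.03,-0.06,0.075,0,0,0,-0.045,-0.082,0.075,0,0,0,-0.061,-0.0985,0.075,0,0,0,-0.061,-0.0985,0.075,0,0,0,-0.061,-0.0985,0.06,0,0,0,-0.061,-0.0985,0.048,0,0,0,-0.061,-0.0985,0.048,0,0,0])

```text
clock: 9.05
eef_pos: [530.1, -26.5, 72.1]
eef_rot: [-3.139, -0.001, 1.696]
wrist_force: [0.6, 0.6, -0.1]
finger_gap: 0.8
finger_force: 0.0
```

```bash
python3 pegs.py p6; python3 - <<'E'
from h import *
a=cv2.resize(load("p6scene.npz")['p'][130:250,210:350,::-1],(448,384),interpolation=cv2.INTER_CUBIC)
cv2.imwrite("pics/s6.png",np.hstack([a,cv2.resize(load("p6wrist.npz")['p'][:,:,::-1],(350,384))]))
E
```

```text
scene 22 [488.8   6.2  89.5] r 78.5 ang -111.0
scene 24 [468.7 140.   89.6] r 77.4 ang 128.6
scene 25 [595.5  88.5  89.4] r 79.0 ang 6.6
scene mould [518.2  80.7  92.1]
wrist 687 [594.3  90.   88.6] r 78.0 ang 7.7
wrist 485 [488.1   7.8  88.3] r 77.3 ang -112.0
wrist mould [516.6  70.3  90.8]
```

View pics/s6.png

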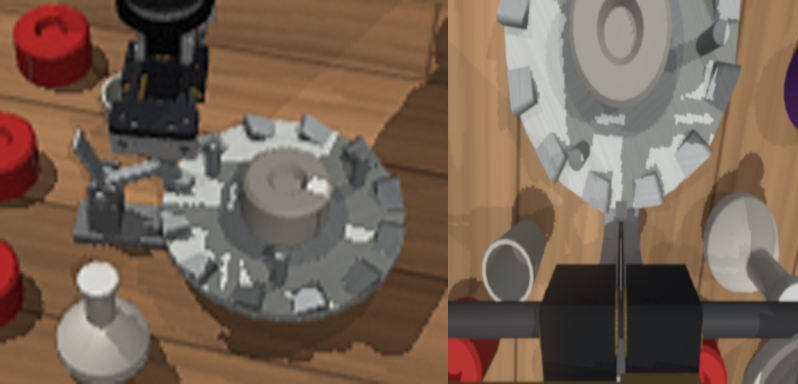

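The wrist view shows the finger above the nose at (622,210), with the teeth either side at (602,190) and (650,185), so the notch is centred under it. The scene shows the mould centred. Now I press down.

Call:
jog_arm(plan=[0,0,-0.005,0,0,0,0,0,-0.01,0,0,0,0,0,-0.014,0,0,0,0,0,-0.018,0,0,0,0,0,-0.022,0,0,0,0,0,-0.026,0,0,0,0,0,-0.03,0,0,0,0,0,-0.033,0,0,0,0,0,-0.036,0,0,0,0,0,-0.038,0,0,0,0,0,-0.038,0,0,0])

```text
clock: 10.25
eef_pos: [530.6, -26.8, 35.6]
eef_rot: [-3.141, 0.0, 1.696]
wrist_force: [0.6, -0.4, 0.2]
finger_gap: 0.2
finger_force: 0.0
```

Call:
jog_arm(plan=[0,0,-0.001,0,0,0,0,0,-0.002,0,0,0,0,0,-0.003,0,0,0,0,0,-0.003,0,0,0])

```text
clock: 10.65
eef_pos: [531.0, -26.8, 34.7]
eef_rot: [3.14, 0.0, 1.696]
wrist_force: [-10.7, 1.8, 25.0]
finger_gap: 0.4
finger_force: 12.5
```

```bash
cat > arm.py <<'E'
from h import *
import sys
from cell import manip
W=cloud(snap("wrist",sys.argv[1]));e=W-[517,79.5,0];r=e@[.125,-.992,0];l=e@[.992,.125,0]
q=(abs(l)<4)&(r>90)&(r<150)&(W[...,2]>62)&(W[...,2]<110);
for a in range(90,156,6):
    k=q&(r>a)&(r<a+6)
    if k.any(): print(a,k.sum(),np.percentile(W[k][:,2],[10,50,90]).round(1))
s=manip.read_state();print(s['eef_pos'].round(1),s['wrist_force'].round(1))
E
python3 arm.py w7.npz
```

```text
90 156 [64.3 71.4 72.7]
96 524 [ 73.1  92.1 106.7]
102 27 [106.5 107.7 108.5]
108 23 [108.2 108.9 109.8]
114 2 [109.5 109.6 109.7]
132 7 [72.1 72.6 73.2]
138 18 [72.2 72.9 73.5]
144 11 [72.2 72.9 73.7]
[531.  -26.8  34.7] [-10.1   3.4  24.5]
```

The upward force rose to 25 N and the arm's top reads a level 73 mm, so the pawl is on its stop. I retreat straight up and check.

Call:
jog_arm(plan=[0,0,0.005,0,0,0,0,0,0.03,0,0,0,0,0,0.07,0,0,0,0,0,0.11,0,0,0,-0.03,0,0.15,0,0,0,-0.07,0,0.17,0,0,0,-0.07,0,0.17,0,0,0,-0.07,0,0.17,0,0,0])

```text
clock: 11.5
eef_pos: [460.7, -26.9, 203.2]
eef_rot: [3.14, 0.001, 1.696]
wrist_force: [0.0, 0.1, -0.4]
finger_gap: 0.6
finger_force: 0.0
```

```bash
python3 arm.py w8.npz; python3 pegs.py p8; python3 - <<'E'
from h import *
a=cv2.resize(load("p8scene.npz")['p'][130:250,210:350,::-1],(448,384),interpolation=cv2.INTER_CUBIC)
cv2.imwrite("pics/s8.png",np.hstack([a,cv2.resize(load("p8wrist.npz")['p'][:,:,::-1],(350,384))]))
E
```

```text
90 41 [66.4 72.3 73.2]
96 41 [71.6 73.  73.8]
102 41 [71.9 72.9 74. ]
108 46 [71.7 72.8 74. ]
114 41 [72.1 72.7 73.6]
120 46 [71.7 72.7 73.8]
126 39 [71.8 72.9 73.7]
132 41 [72.  72.8 73.8]
138 42 [72.1 72.9 73.6]
144 42 [71.9 72.7 73.5]
[460.8 -26.9 202.3] [ 0.5 -1.  -0.5]
scene 21 [488.3   5.8  90. ] r 79.1 ang -111.3
scene 22 [468.9 140.9  88.7] r 78.0 ang 128.0
scene 26 [595.2  88.7  89.3] r 78.7 ang 6.7
scene mould [517.8  80.5  91.9]
wrist 244 [594.1  90.3  88.2] r 77.9 ang 8.0
wrist 177 [487.8   7.7  88.3] r 77.5 ang -112.1
wrist mould [515.9  81.3  90.9]
```

View pics/s8.png

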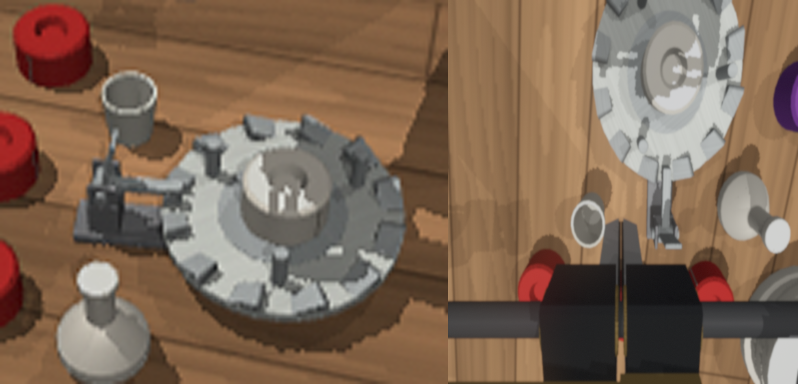

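The arm is level at 73 mm over its whole length, so the pawl is fully down. The wheel sits one notch back, the mould is centred, the bystanders haven't moved, and the gripper is clear of everything.

```bash
python3 -c "
from cell import manip
print(manip.sign_off())"
```

```text
the job is handed in; nothing more can be done
None
```

The job is handed in (no verdict was returned): by my measurements the wheel is one notch back (about 0.54 rad), the pawl is fully down in that notch, and the mould is centred; my first push passed over the tab because the finger ends sit about 41 mm above the reported TCP, so I allowed for that and repeated it.

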